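# Clear the anvil off the parts case and hold its lid half open

### The job

The lid of the black parts case has nothing to keep it up, and the little steel anvil has been left on it. First lift the anvil off the lid and set it down gently, upright, in the middle of the cork pad; only then raise the lid (there is a metal grip on it, near the edge away from the robot) and hold it half open, at 45 degrees, for the jeweller across the bench to reach in. Finish while still holding the lid there, and leave the other things on the bench where they are.

Things in the scene. Friction and masses are not known exactly. Their poses are not given: they have to be found in the camera images.
- case: black plastic parts case, 180 (x) x 240 (y) x 60 high without its lid, fixed to the table. Origin: centre of its underside. Its x axis points from the hinge side (nearer the robot) to the opening side (further from the robot), y runs along the hinge; it is turned up to 0.3 rad from the world axes. The lid is hinged along the top edge at x = -90
- lid (a joint): hinge angle of the case's lid, rad: 0 = shut and level, grows as the side far from the robot rises towards the robot; 0.785 = 45 degrees, range 0 to 1.75. The lid is a black plate 180 x 240 x 8 thick, 0.22 to 0.45 kg; nearly frictionless hinge with no stay: falls shut if let go anywhere below about 1.4 rad
- lid_hinge (a point): point at the middle of the hinge line, level with the lid's underside, 60 above the table; its axes are the lid's: x from hinge across the lid, y along the hinge, z out of the lid's top
- lid_handle (a point): point in the lid's grip, 155 from the hinge along the lid and 35 above its underside (27 above its top face), to grip at. The grip is an upright aluminium fin standing on the lid's top close to the opening edge, midway along it: 32 along the lid's x, 14 thick along the hinge, 40 high. Gripped across its thickness, it can turn between the fingers as the lid rises. Axes as those of lid_hinge
- anvil: small steel jeweller's anvil, 52 high, about 0.34 to 0.67 kg, standing upright, in any direction, on the closed lid between hinge and grip. Origin: centre of its underside; z up, x towards the horn. Base 56 (x) x 44 (y) x 14 high, narrow waist 16 thick to 30 high, then the head 58 (x) x 24 thick (y) from 30 to 52 high, centred over the base; a round horn sticks out another 28 at +x. Grip it across the head's 24, about 40 above its underside
- pad: square cork pad, 110 x 110 x 6 thick, fixed to the table to the left or right of the case. Origin: centre of its underside (top is 6 above). On the case's other side is a square wooden tray 110 x 110 x 22 with a brass bangle in it, which is not the pad
- handpiece: bystander: black rotary handpiece, 160 x 34 x 42, lying on a small grey rest. Leave it where it is
- pliers: bystander: flat pliers, about 135 x 45 x 11, near the robot. Leave it where it is
- bead_jar: bystander: glass jar with metal cap, diameter 48, 62 high, near the robot. Leave it where it is
- bangle: bystander: brass bangle, diameter 62, 10 high, in the wooden tray. Leave it where it is
- loupe: bystander: black eye loupe, diameter 38, 32 high, beyond and beside the case. Leave it where it is
- hammer: bystander: hammer, about 200 long, lying on the table. Leave it where it is
- bur_block: bystander: wooden block 70 x 50 x 30 with burs standing in it to 55 high, beyond and beside the case. Leave it where it is
Things that resemble listed ones, but are neither listed nor needed, are in the scene too. What is shaped like the anvil but pink is not meant.

How it is judged:
By the outcome, as a careful person would: the job done as asked, in the order asked, and still so for the second after the job is handed in, while the arm keeps its last pose, push and grip.
It also fails if it takes over 58 s, if anything falls off the work surface, if the arm or the gripper's body presses on something with over 40 N, if the wrist force passes 120 N, or if a joint passes its speed limit or range.

### The arm

A 6-joint arm with a two-finger parallel gripper is mounted at the origin on the work surface. World frame = base frame: x ahead of the robot, y to its left, z up, the work surface at z = 0. Lengths are in m, angles in rad, forces in N, time in s.
With the tool pointing down it reaches from about 0.325 to 0.9 m from the base axis. Payload 6.1 kg.
Tool frame: the origin (TCP) lies at the very end of the fingers, on their centre line; the grasp point (between the pads) lies 19 mm behind it (grip_depth is the distance from the TCP to the grasp point, in m); z points along the fingers, x is the direction in which the jaws open and shut, and the axes are right-handed (so a half turn about z gives the same grasp; the last joint's range is limited). The gripper opens to 87 mm and grips with 3 to 60 N. Pads are 19 mm wide; open, the fingers measure 117 mm over their backs; the gripper's body (75 mm by 190 mm) begins 51 mm behind the grasp point.
Start: joints at [-1.364, 0.22, 1.526, -0, 1.395, -0.126], TCP at [0.204, -0.591, 0.223] pointing down, gripper open.
Joint ranges: [-2.98, 2.98], [-0.91, 2.08], [0.09, 2.57], [-1.24, 4.39], [0.2, 2.65], [-2.68, 2.68]. Speed limits (rad/s): [2.57, 2.57, 3.01, 3.14, 3.14, 3.14].

### API

Orientations are given as a unit quaternion [w, x, y, z].
In Python, from plant import get_state, snapshot, sign_off, grip_depth gives the robot as it stands.
- The arm moves only by the shell command python3 -m pendant 'ROWS' [FORCE]. ROWS is JSON, one flat list of numbers, 7 for each row, row after row: the turn, a rotation vector about the tool's x, y, z in rad, then the shift along the tool's x, y, z in mm, then the opening, from 0 (shut) to 1 (fully open). In form: [ax, ay, az, dx, dy, dz, jaw, ax, ay, az, dx, dy, dz, jaw, ...]. A call has 1 to 20 rows; each row is the pose to reach, as a shift and turn from the pose commanded when the call began, along the tool's axes at that moment; what a row does not reach only later rows make up. A row lasts 1/8 s, in which the tool goes at most 62.5 mm and 10.7 degrees, less where a joint would pass 70% of its speed; a pose out of reach is approached as far as the arm can. A call with a gripper value outside its range is refused whole. The fingers move at their own pace and stop on an object; FORCE is the grip in N (left out, the last holds). Time passes only in rows, so rows that repeat a pose let the fingers close. It gives the time, the measured TCP pose, the force and the opening at its end, in the units of the state.
- get_state(): the state, without advancing time (a new reading comes with each control period).
- snapshot(name): name is "scene" or "top"; returns a dict with "img" (480x640x3 uint8, red, green, blue), "depth" (480x640 float32, m along the optical axis (not along the pixel's ray), 0 where there is no reading), "camera_matrix" (3x3 intrinsics, pixels), "k1" (the pictures are not rectified: a ray, as slopes to the right and down, at radius r is drawn at 1 + k1 r^2 times it, then the intrinsics apply), "R" (3x3) and "t" (3): a world point X has camera coordinates R X + t. Camera axes: x right, y down, z forward; pixel columns grow to the right and rows downward; lengths in m; the calibration is good to about 2 mm. A picture is of the moment at which its call begins.
- sign_off(): hands the job in, once; it reports no verdict.
The state is a dict: "t": time; "joint_pos": joint angles; "qvel": joint speeds; "joint_efforts": joint torques, N m; "ee_pos": TCP position; "eef_rot": TCP orientation; "wrist_force": force on the tool from outside, world axes, zero at the start; "ft_torque": the same for the moment, N m; "finger_gap": finger opening in m.
Only numpy, scipy, OpenCV 4.12 (cv2) and the standard library are available. Lean on these libraries where they do the work, as an engineer would, in place of code of your own. Each camera call takes 0.05 s, during which the arm holds its last target.

## Working session

There is one attempt and no reset: what is moved stays moved. The work goes in short steps, Python scripts to look and compute and a shell command to move; the robot and the scene stay as the last step left them, time stands still between calls to the robot, and variables do not carry over. Pictures are saved under pics/ and viewed, and the job is handed in when it is done.

```bash
mkdir -p pics; ls; python3 - <<'E'
from plant import get_state, snapshot, grip_depth
import cv2,numpy as np
print(grip_depth,get_state())
for n in("scene","top"):
    s=snapshot(n); cv2.imwrite(f"pics/{n}0.png",s["img"][:,:,::-1]); np.savez(f"{n}0.npz",**s)
    print(n,s["camera_matrix"],s["k1"],s["R"],s["t"])
E
```

```text
pics
0.0187 {'t': 0.0, 'joint_pos': array([-1.36408127e+00,  2.21235582e-01,  1.52761417e+00, -3.53417082e-06,
        1.39469181e+00, -1.26092086e-01]), 'qvel': array([-2.20654606e-04,  6.76906378e-05,  3.14023051e-04,  7.52027145e-04,
       -2.70387732e-04, -1.01590206e-03]), 'joint_efforts': array([ 7.55511928e-05, -4.94613254e+01, -3.87378681e+01,  6.99490216e-02,
        5.71948488e-02, -1.52429766e-04]), 'ee_pos': array([ 0.20405731, -0.59009288,  0.22142978]), 'eef_rot': array([-6.59435801e-04,  8.14462015e-01, -5.80216060e-01, -7.17431402e-04]), 'wrist_force': array([-0.22802897, -0.11866058,  0.90379028]), 'ft_torque': array([-0.03568507,  0.04517429, -0.00560726]), 'finger_gap': 0.08672590033336967}
scene [[559.92252014   0.         315.48376494]
 [  0.         559.92252014 240.01151345]
 [  0.           0.           1.        ]] -0.05922768947450473 [[-0.74023097  0.6720733  -0.01938013]
 [ 0.4902188   0.51975798 -0.69966933]
 [-0.4601561  -0.52741741 -0.71420392]] [ 0.40491735 -0.20128122  1.41461456]
top [[509.04160745   0.         319.74560724]
 [  0.         509.04160745 234.47190809]
 [  0.           0.           1.        ]] -0.08901932620639925 [[-0.02792751 -0.99960718 -0.00235394]
 [-0.98988935  0.02798346 -0.13905397]
 [ 0.13906522 -0.00155329 -0.99028201]] [0.02100252 0.52576779 1.02249893]
```

View pics/scene0.png

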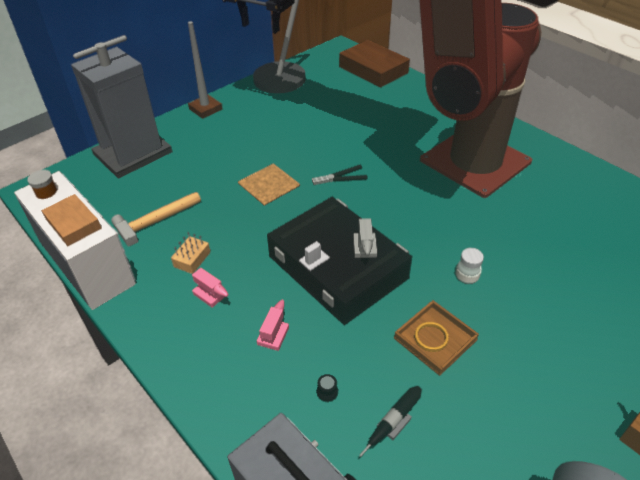

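View pics/top0.png

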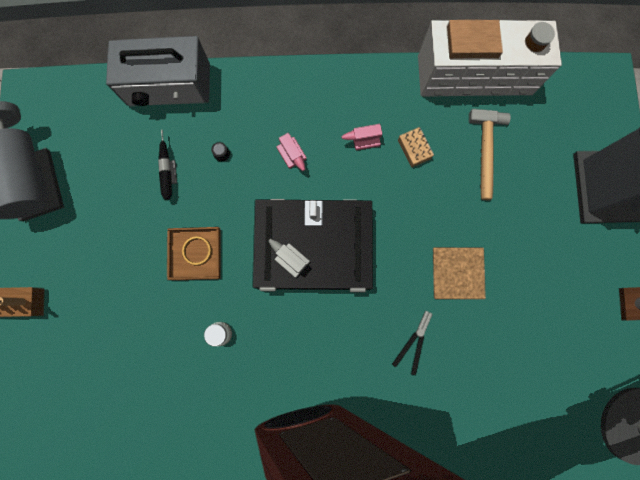

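In the top view, the anvil-shaped things are the grey anvil on the lid (289,258) and the pink ones at (293,152) and (363,136). I choose the grey one. The pad is the cork square (459,274); the wooden tray with the bangle (194,254) isn't it. The grip is at (314,212).

```bash
cat > h.py <<'E'
import numpy as np,cv2
def load(f): return dict(np.load(f))
def cloud(s):
    K=s["camera_matrix"];k1=float(s["k1"]);d=s["depth"]
    v,u=np.mgrid[0:480,0:640]
    p=cv2.undistortPoints(np.stack([u,v],-1).reshape(-1,1,2).astype(float),K,np.array([k1,0,0,0.]),None,None)
    p=p.reshape(480,640,2)
    X=np.dstack([p[...,0]*d,p[...,1]*d,d])
    W=(X-s["t"])@s["R"]; W[d==0]=np.nan
    return W
def proj(s,P):
    P=np.atleast_2d(P).astype(float)
    return cv2.projectPoints(P,cv2.Rodrigues(s["R"])[0],s["t"],s["camera_matrix"],np.array([float(s["k1"]),0,0,0]))[0].reshape(-1,2)
E
python3 - <<'E'
from h import *
for n,c in(("top",(235,185,390,305)),("scene",(250,180,430,330))):
    s=load(n+"0.npz");x0,y0,x1,y1=c
    im=s["img"][y0:y1,x0:x1,::-1]; f=4.4 if n=="scene" else 5
    g=cv2.convertScaleAbs(cv2.resize(im,None,fx=f,fy=f,interpolation=cv2.INTER_CUBIC),alpha=1.6,beta=10)
    cv2.imwrite(f"pics/crop_{n}.png",g)
s=load("top0.npz");W=cloud(s)
hh=W[...,2]
for z0,z1 in((.058,.064),(.064,.072),(.072,.08),(.08,.095),(.095,.113),(.113,.125),(.125,.2)):
    m=(hh>z0)&(hh<z1);m[:185]=0;m[305:]=0;m[:,:235]=0;m[:,390:]=0
    P=W[m]; 
    if len(P)>3: print(z0,z1,len(P),P.mean(0),cv2.minAreaRect((P[:,:2]*1000).astype(np.float32)))
# pad
hsv=cv2.cvtColor(s["img"],cv2.COLOR_RGB2HSV)
m=np.zeros((480,640),bool);m[235:310,420:500]=1;m&=(hsv[...,0]<30)&(hsv[...,1]>60)
P=W[m];print("pad",len(P),np.median(P,0),cv2.minAreaRect((P[:,:2]*1000).astype(np.float32)))
E
```

```text
0.058 0.064 22 [0.46019031 0.02138219 0.06233648] ((500.526123046875, 20.012161254882812), (237.60935974121094, 185.78077697753906), 88.97156524658203)
0.064 0.072 8454 [0.50160737 0.01741445 0.06934458] ((501.8845520019531, 21.630653381347656), (240.84901428222656, 185.5786895751953), 87.98519897460938)
0.072 0.08 1256 [0.51161457 0.018891   0.07313384] ((502.2982177734375, 21.462722778320312), (237.3787078857422, 180.05702209472656), 88.34579467773438)
0.08 0.095 269 [0.47251505 0.06229582 0.08365202] ((498.40399169921875, 38.25740051269531), (55.38230514526367, 119.43535614013672), 47.86764144897461)
0.095 0.113 144 [0.55553585 0.02717262 0.10843924] ((513.9505615234375, 36.130455017089844), (84.62321472167969, 126.94868469238281), 43.030364990234375)
0.113 0.125 470 [0.47596764 0.06885657 0.12054746] ((503.8949279785156, 38.78438949584961), (85.37500762939453, 113.22249603271484), 35.84810256958008)
0.125 0.2 11 [0.476964   0.06792259 0.12584371] ((475.1149597167969, 58.89468765258789), (49.957847595214844, 19.971357345581055), 67.54222106933594)
pad 2594 [nan nan nan] ((439.56805419921875, -288.60064697265625), (110.61257934570312, 107.46678161621094), 87.90150451660156)
```

View pics/crop_top.png

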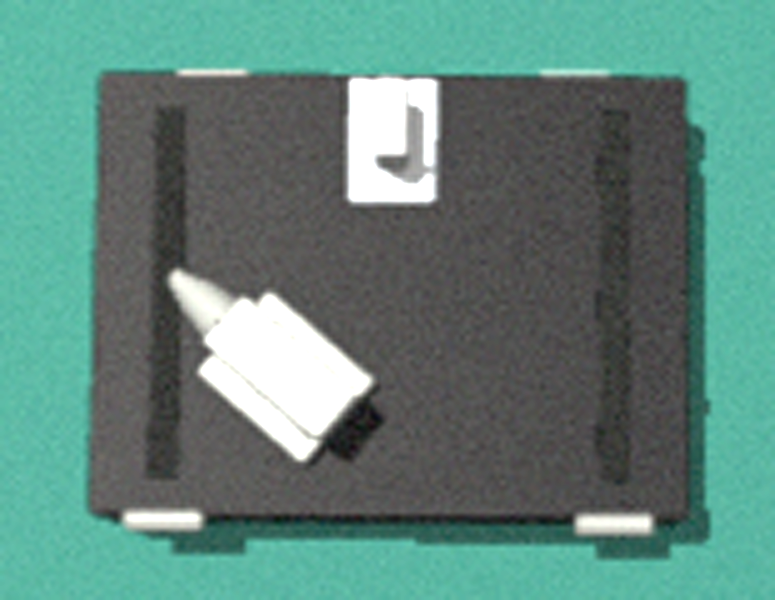

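View pics/crop_scene.png

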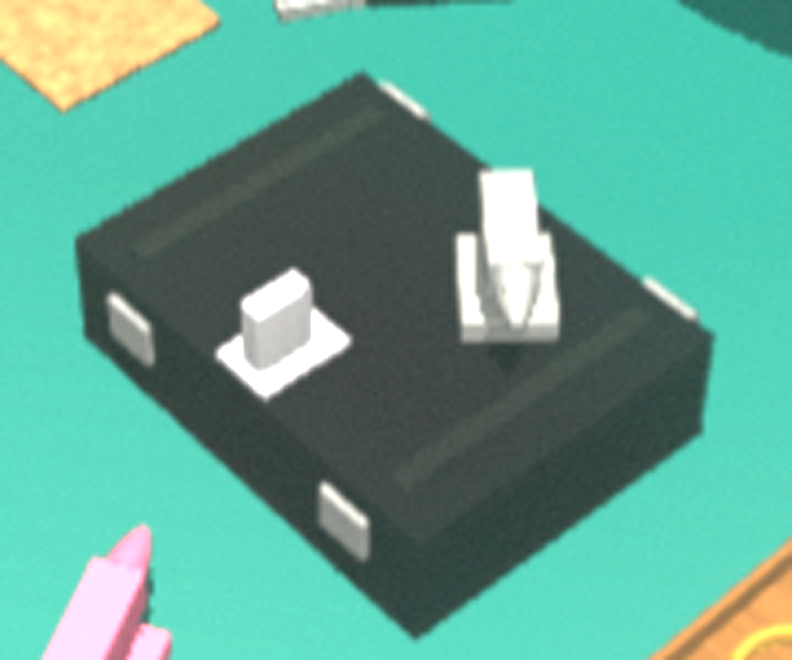

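```bash
python3 - <<'E'
from h import *
s=load("top0.npz");W=cloud(s)
hh=W[...,2]
m=(hh>.112)&(hh<.13);m[:225]=0;m[305:]=0;m[:,:235]=0;m[:,390:]=0
P=W[m];print(cv2.minAreaRect((P[:,:2]*1000).astype(np.float32)))
c=P[:,:2].mean(0);w,V=np.linalg.eigh(np.cov(P[:,:2].T));ax=V[:,1];print(c,ax,np.degrees(np.arctan2(ax[1],ax[0])))
q=(P[:,:2]-c)@V; print(np.percentile(q,[0,2,50,98,100],axis=0))
# lower-slab: head points by bins along axis
for a in np.arange(-.05,.06,.005):
    k=abs(q[:,1]-a)<.0025
    if k.sum()>2: print(round(a,3),k.sum(),q[k,0].min().round(4),q[k,0].max().round(4),P[k,2].mean().round(4))
m=(hh>.09)&(hh<.13);m[:190]=0;m[230:]=0;m[:,:295]=0;m[:,335:]=0
P=W[m];print("grip",len(P),cv2.minAreaRect((P[:,:2]*1000).astype(np.float32)));
P=P[P[:,2]>.103];print("griptop",len(P),P.mean(0),cv2.minAreaRect((P[:,:2]*1000).astype(np.float32)))
hsv=cv2.cvtColor(s["img"],cv2.COLOR_RGB2HSV)
m=np.zeros((480,640),bool);m[235:310,420:500]=1;m&=(hsv[...,0]<30)&(hsv[...,1]>60)&np.isfinite(hh)
P=W[m];print("pad",len(P),np.median(P,0),cv2.minAreaRect((P[:,:2]*1000).astype(np.float32)))
E
```

```text
((479.6628723144531, 73.64328002929688), (85.14643859863281, 24.021100997924805), 47.79050827026367)
[0.47558531 0.06927563] [0.67350252 0.73918493] 47.662030071201045
[[-1.21501702e-02 -3.65852210e-02]
 [-1.13939152e-02 -3.55124966e-02]
 [ 4.78620448e-05 -8.95184430e-04]
 [ 1.13836931e-02  4.26937713e-02]
 [ 1.18954717e-02  4.85506988e-02]]
-0.035 31 -0.0113 0.0115 0.1208
-0.03 34 -0.0116 0.0113 0.1213
-0.025 34 -0.0122 0.011 0.1214
-0.02 31 -0.0111 0.0119 0.1214
-0.015 33 -0.0114 0.0117 0.1216
-0.01 37 -0.0118 0.0113 0.1222
-0.005 30 -0.012 0.0109 0.1222
-0.0 35 -0.0112 0.0118 0.1213
0.005 31 -0.0116 0.0115 0.122
0.01 33 -0.0121 0.0112 0.1217
0.015 33 -0.0108 0.0119 0.1213
0.02 29 -0.0113 0.0118 0.1207
0.025 24 -0.0091 0.0086 0.1182
0.03 23 -0.0093 0.007 0.1174
0.035 20 -0.007 0.008 0.1168
0.04 14 -0.0062 0.005 0.1156
0.045 10 -0.0035 0.0031 0.1146
grip 132 ((569.103515625, 19.08477783203125), (13.806668281555176, 32.75376892089844), 88.43395233154297)
griptop 121 [0.56829694 0.01900624 0.10889694] ((569.173583984375, 19.0554141998291), (13.789403915405273, 32.608272552490234), 88.54839324951172)
pad 2586 [ 0.43879654 -0.28732036  0.00736896] ((439.5999450683594, -288.4317626953125), (111.18675231933594, 107.27681732177734), 88.03083801269531)
```

```bash
cat >> h.py <<'E'
from scipy.spatial.transform import Rotation as Ro
def Rt(yaw_deg,tilt_deg=0,casex=None):
    # tool down with tool x at yaw; 
    y=np.radians(yaw_deg);x=np.array([np.cos(y),np.sin(y),0]);z=np.array([0,0,-1.])
    R=np.column_stack([x,np.cross(z,x),z])
    if casex is not None: # tilt with the lid: rotate about lid -y by tilt
        a=np.radians(casex); R=Ro.from_rotvec(-np.radians(tilt_deg)*np.array([-np.sin(a),np.cos(a),0])).as_matrix()@R
    return R
def cur():
    from plant import get_state
    s=get_state();q=s["eef_rot"];return s,s["ee_pos"],Ro.from_quat([q[1],q[2],q[3],q[0]]).as_matrix()
def rel(p,R,pc=None,Rc=None):
    if pc is None: s,pc,Rc=cur()
    rv=Ro.from_matrix(Rc.T@R).as_rotvec(); d=Rc.T@(np.asarray(p)-pc)*1000
    print("rot",rv.round(4),"deg",np.degrees(np.linalg.norm(rv)).round(1),"shift",d.round(1),"len",np.linalg.norm(d).round(0))
E
python3 - <<'E'
from h import *
s,p,R=cur();print(p,np.degrees(np.arctan2(R[1,0],R[0,0])))
rel([.4708,.0640,.20],Rt(-42.34))
E
```

```text
[ 0.20404374 -0.59014454  0.22152976] -70.93340221003103
rot [-0.0006  0.0017 -0.499 ] deg 28.6 shift [-531.1 -465.8   22.6] len 707.0
```

```bash
python3 -m pendant '[0,0,-0.03,-30,-26,1,1, 0,0,-0.07,-70,-62,3,1, 0,0,-0.11,-115,-101,5,1, 0,0,-0.15,-160,-140,7,1, 0,0,-0.19,-205,-180,9,1, 0,0,-0.23,-250,-219,11,1, 0,0,-0.28,-295,-259,13,1, 0,0,-0.32,-340,-298,15,1, 0,0,-0.36,-385,-338,17,1, 0,0,-0.4,-430,-377,19,1, 0,0,-0.45,-475,-416,21,1, 0,0,-0.48,-510,-447,22,1, 0,0,-0.499,-526,-461,22.6,1, 0,0,-0.499,-531,-466,22.6,1, 0,0,-0.499,-531,-466,22.6,1, 0,0,-0.499,-531,-466,22.6,1]' 45
python3 - <<'E'
from h import *
from plant import snapshot
s,p,R=cur();print(s["joint_pos"].round(3),s["qvel"].round(3),s["wrist_force"],np.degrees(np.arctan2(R[1,0],R[0,0])),R[:,2])
rel([.4708,.0640,.0895],Rt(-42.34))
s=snapshot("scene");cv2.imwrite("pics/s1.png",cv2.resize(s["img"][80:360,200:480,::-1],None,fx=2,fy=2))
np.savez("s1.npz",**s)
E
```

```text
t: 2.1
ee_pos: [0.4709, 0.0625, 0.1999]
eef_rot: [0.0, 0.932, -0.362, -0.0]
wrist_force: [-0.5, 0.1, -0.7]
finger_gap: 0.0872
[-0.034 -0.128  1.93  -0.     1.339  0.706] [-0.005 -0.006  0.001  0.003 -0.001  0.002] [-0.50237419  0.05518111 -0.69284279] -42.417763335399364 [-2.77441890e-04 -2.70805374e-04 -9.99999925e-01]
rot [ 0.0004  0.     -0.0014] deg 0.1 shift [ -1.1  -1.1 110.4] len 110.0
```

View pics/s1.png

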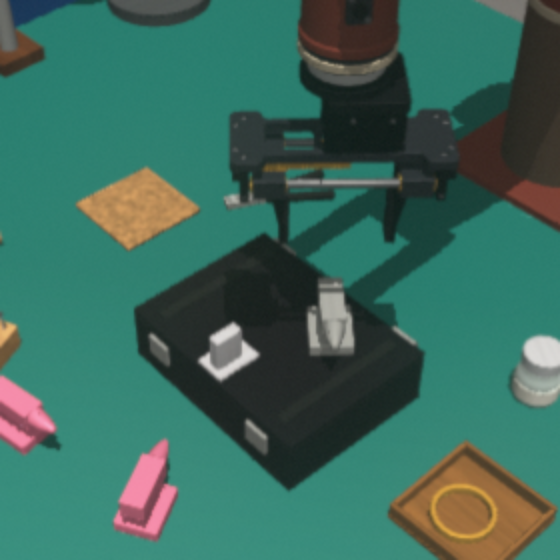

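The picture shows the open gripper over the anvil, with the fingertips near (285,240) and (390,240) and the anvil at (330,320). The way down is clear.

```bash
python3 -m pendant '[0,0,0,-1,-1,25,1, 0,0,0,-1,-1,50,1, 0,0,0,-1,-1,70,1, 0,0,0,-1,-1,85,1, 0,0,0,-1,-1,95,1, 0,0,0,-1,-1,95,1]' 45
python3 - <<'E'
from h import *
from plant import snapshot
rel([.4708,.0640,.0895],Rt(-42.34))
a=snapshot("scene");b=snapshot("top")
A=cv2.resize(a["img"][150:300,320:450,::-1],None,fx=3.5,fy=3.5);B=cv2.resize(b["img"][200:330,220:340,::-1],None,fx=3,fy=3)
cv2.imwrite("pics/s2.png",A);cv2.imwrite("pics/t2.png",B)
E
```

```text
t: 2.9
ee_pos: [0.4707, 0.0646, 0.1045]
eef_rot: [0.0, 0.932, -0.361, -0.0]
wrist_force: [0.8, -0.2, -0.2]
finger_gap: 0.0872
rot [ 0.0007  0.0008 -0.0004] deg 0.1 shift [ 0.5  0.4 15. ] len 15.0
```

View pics/s2.png

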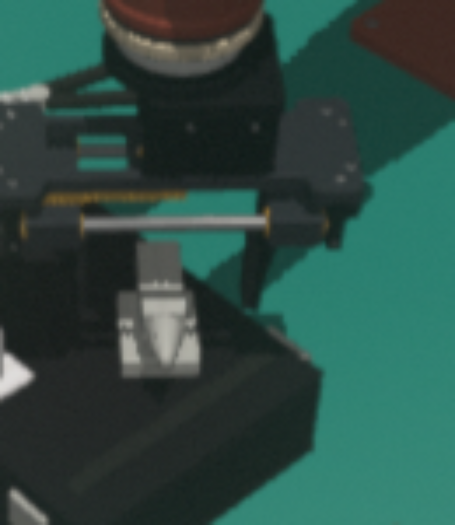

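The fingers straddle the anvil (165,310 in the crop) with room on both sides. I'll go down and close.

```bash
python3 -m pendant '[0,0,0,0,0,8,1, 0,0,0,0,0,15,1, 0,0,0,0,0,15,1, 0,0,0,0,0,15,0.5, 0,0,0,0,0,15,0.3, 0,0,0,0,0,15,0.1, 0,0,0,0,0,15,0.1, 0,0,0,0,0,15,0.1, 0,0,0,0,0,15,0.1]' 45
```

```text
t: 4.12
ee_pos: [0.4711, 0.0648, 0.09]
eef_rot: [-0.0, 0.933, -0.361, 0.0]
wrist_force: [0.2, -0.4, 0.8]
finger_gap: 0.035
```

```bash
python3 -m pendant '[0,0,0,0,0,0,0.1, 0,0,0,0,0,0,0.1, 0,0,0,0,0,0,0.1, 0,0,0,0,0,0,0.1]' 45
python3 -m pendant '[0,0,0,0,0,-3,0.1, 0,0,0,0,0,-8,0.1, 0,0,0,0,0,-15,0.1, 0,0,0,0,0,-15,0.1]' 45
python3 - <<'E'
from h import *
from plant import snapshot
a=snapshot("scene")
cv2.imwrite("pics/s3.png",cv2.resize(a["img"][150:300,320:450,::-1],None,fx=3.5,fy=3.5))
print(cur()[0]["wrist_force"],cur()[0]["ft_torque"],cur()[0]["finger_gap"])
E
```

```text
t: 4.62
ee_pos: [0.4713, 0.0647, 0.09]
eef_rot: [-0.0, 0.932, -0.361, 0.0]
wrist_force: [1.3, -1.1, -0.8]
finger_gap: 0.0235
t: 5.12
ee_pos: [0.4717, 0.0649, 0.1058]
eef_rot: [-0.0, 0.933, -0.361, 0.001]
wrist_force: [0.3, -0.0, -4.5]
finger_gap: 0.0238
[-0.20671747  0.35436335 -4.06626344] [-0.0482658  -0.02765931 -0.02574584] 0.02335611399146282
```

View pics/s3.png

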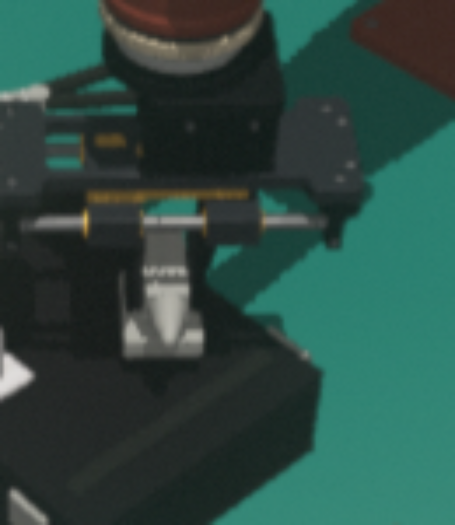

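Held: gap 23.5 mm, weight about 4.3 N, and the base has left the lid. Next I'll lift and carry it to the pad.

```bash
python3 -m pendant '[0,0,0,0,0,-15,0.1, 0,0,0,0,0,-35,0.1, 0,0,0,0,0,-55,0.1, 0,0,0,0,0,-75,0.1, 0,0,0,0,0,-85,0.1, 0,0,0,0,0,-85,0.1]' 45
python3 - <<'E'
from h import *
s,p,R=cur();print(np.degrees(np.arctan2(R[1,0],R[0,0])),s["finger_gap"])
rel([.4395,-.288,.19],Rt(-42.34))
E
```

```text
t: 5.92
ee_pos: [0.4717, 0.0648, 0.191]
eef_rot: [-0.0, 0.933, -0.361, 0.001]
wrist_force: [-0.1, -0.2, -5.0]
finger_gap: 0.0236
-42.34369589255818 0.023565150840901414
rot [-0.0013 -0.0015 -0.0001] deg 0.1 shift [213.9 282.4   0.9] len 354.0
```

```bash
python3 -m pendant '[0,0,0,6,8,0,0.1, 0,0,0,18,24,0,0.1, 0,0,0,35,46,0,0.1, 0,0,0,55,73,0,0.1, 0,0,0,77,102,0,0.1, 0,0,0,99,131,0,0.1, 0,0,0,121,160,0,0.1, 0,0,0,143,189,0,0.1, 0,0,0,165,218,0,0.1, 0,0,0,184,243,0,0.1, 0,0,0,199,263,0,0.1, 0,0,0,209,276,0,0.1, 0,0,0,214,282,0,0.1, 0,0,0,214,282,0,0.1, 0,0,0,214,282,0,0.1]' 45
python3 - <<'E'
from h import *
from plant import snapshot
rel([.4395,-.288,.035],Rt(-42.34))
a=snapshot("scene");np.savez("s4.npz",**a);W=cloud(a)
cv2.imwrite("pics/s4.png",cv2.resize(a["img"][60:230,190:360,::-1],None,fx=3.5,fy=3.5))
E
```

```text
t: 7.8
ee_pos: [0.4394, -0.287, 0.1898]
eef_rot: [-0.0, 0.933, -0.361, -0.0]
wrist_force: [-0.4, -0.8, -3.7]
finger_gap: 0.0236
rot [-0.0003  0.0006  0.0007] deg 0.1 shift [  0.9   0.7 154.8] len 155.0
```

View pics/s4.png

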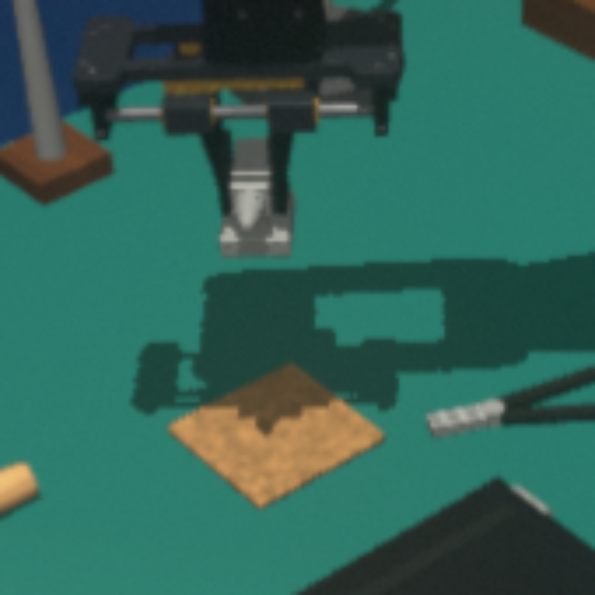

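The anvil hangs upright between the fingers (255,215), with the pad below at (275,435). I'll lower it to about 7 mm above the pad, then creep.

```bash
python3 -m pendant '[0,0,0,1,0.7,12,0.1, 0,0,0,1,0.7,35,0.1, 0,0,0,1,0.7,60,0.1, 0,0,0,1,0.7,85,0.1, 0,0,0,1,0.7,108,0.1, 0,0,0,1,0.7,128,0.1, 0,0,0,1,0.7,142,0.1, 0,0,0,1,0.7,150,0.1, 0,0,0,1,0.7,154,0.1, 0,0,0,1,0.7,155,0.1, 0,0,0,1,0.7,155,0.1]' 45
python3 - <<'E'
from h import *
print(cur()[0]["wrist_force"]);rel([.4395,-.288,.028],Rt(-42.34))
E
python3 -m pendant '[0,0,0,0,0,1,0.1, 0,0,0,0,0,2,0.1, 0,0,0,0,0,3,0.1, 0,0,0,0,0,4,0.1, 0,0,0,0,0,5,0.1, 0,0,0,0,0,5,0.1]' 45
```

```text
t: 9.22
ee_pos: [0.44, -0.2893, 0.0355]
eef_rot: [0.0, 0.933, -0.361, 0.0]
wrist_force: [1.1, -0.1, -2.9]
finger_gap: 0.0235
[ 1.1135023  -0.0930351  -2.94215451]
rot [-0.     -0.0011 -0.    ] deg 0.1 shift [-1.2 -0.7  7.5] len 8.0
t: 9.98
ee_pos: [0.4395, -0.2889, 0.0298]
eef_rot: [-0.0, 0.933, -0.361, -0.0]
wrist_force: [-0.4, 0.6, -3.8]
finger_gap: 0.0235
```

```bash
python3 -m pendant '[0,0,0,0,0,0.5,0.1, 0,0,0,0,0,1,0.1, 0,0,0,0,0,1,0.1]' 45
python3 -m pendant '[0,0,0,0,0,0.5,0.1, 0,0,0,0,0,1,0.1, 0,0,0,0,0,1,0.1]' 45
```

```text
t: 10.35
ee_pos: [0.4396, -0.2889, 0.0289]
eef_rot: [-0.0, 0.933, -0.361, -0.0]
wrist_force: [0.1, -1.1, -3.9]
finger_gap: 0.0239
t: 10.72
ee_pos: [0.4396, -0.289, 0.028]
eef_rot: [0.0, 0.933, -0.361, 0.0]
wrist_force: [-0.1, 0.5, -2.7]
finger_gap: 0.0239
```

```bash
python3 -m pendant '[0,0,0,0,0,0.5,0.1, 0,0,0,0,0,0.7,0.1, 0,0,0,0,0,0.7,0.1]' 45
python3 - <<'E'
from h import *
from plant import get_state, snapshot
a=snapshot("scene");print(get_state()["wrist_force"])
cv2.imwrite("pics/s5.png",cv2.resize(a["img"][120:220,220:320,::-1],None,fx=5,fy=5))
E
```

```text
t: 11.1
ee_pos: [0.4397, -0.289, 0.028]
eef_rot: [0.0, 0.933, -0.361, -0.0]
wrist_force: [-2.6, 2.0, 5.6]
finger_gap: 0.0238
[-3.22502954  2.46451438  5.52396946]
```

View pics/s5.png

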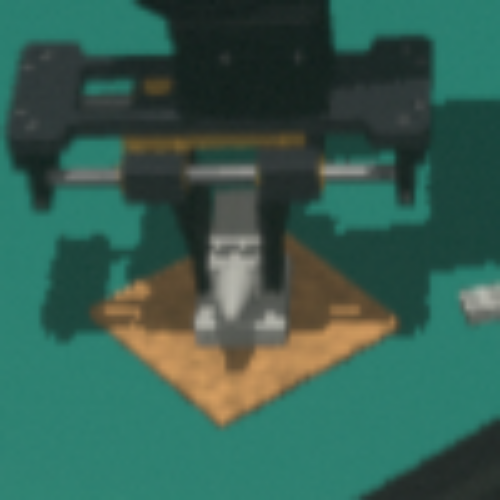

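It has landed: wrist Fz rose by about 9 N. I'll ease back slightly and open.

```bash
python3 -m pendant '[0,0,0,0,0,-0.5,0.1, 0,0,0,0,0,-0.5,0.1]' 20
python3 -m pendant '[0,0,0,0,0,0,0.3, 0,0,0,0,0,0,0.4, 0,0,0,0,0,0,0.6, 0,0,0,0,0,0,0.6, 0,0,0,0,0,0,0.6, 0,0,0,0,0,0,0.6]'
python3 -m pendant '[0,0,0,0,0,-5,0.6, 0,0,0,0,0,-15,0.6, 0,0,0,0,0,-30,0.6, 0,0,0,0,0,-55,0.6, 0,0,0,0,0,-85,0.6, 0,0,0,0,0,-120,0.6, 0,0,0,0,0,-150,0.6, 0,0,0,0,0,-170,0.6, 0,0,0,0,0,-180,0.6, 0,0,0,0,0,-180,0.6]'
python3 - <<'E'
from h import *
# handle/fin target; case yaw
yaw=-1.7
h=np.array([.5691,.0191,.095])
p=h+[0,0,.11-.0187]
rel(p,Rt(-90+yaw))
E
```

```text
t: 11.4
ee_pos: [0.4396, -0.289, 0.028]
eef_rot: [0.0, 0.933, -0.361, 0.0]
wrist_force: [-1.8, 0.9, 3.1]
finger_gap: 0.0238
t: 12.15
ee_pos: [0.4396, -0.289, 0.0277]
eef_rot: [0.0, 0.933, -0.361, 0.0]
wrist_force: [-0.0, -0.7, 0.3]
finger_gap: 0.0518
t: 13.4
ee_pos: [0.4399, -0.2893, 0.2088]
eef_rot: [0.0, 0.933, -0.361, 0.001]
wrist_force: [-0.2, 0.8, -0.8]
finger_gap: 0.0522
rot [-8.000e-04 -1.800e-03  8.614e-01] deg 49.4 shift [-112.2 -314.9   22.3] len 335.0
```

```bash
python3 -m pendant '[0,0,0.03,-4,-11,1,0.6, 0,0,0.1,-13,-36,3,0.6, 0,0,0.2,-26,-73,5,0.6, 0,0,0.3,-40,-112,8,0.6, 0,0,0.41,-54,-152,11,0.6, 0,0,0.52,-68,-191,14,0.6, 0,0,0.63,-82,-230,16,0.6, 0,0,0.74,-96,-269,19,0.6, 0,0,0.82,-106,-298,21,0.6, 0,0,0.861,-111,-311,22,0.6, 0,0,0.861,-112,-315,22,0.6, 0,0,0.861,-112,-315,22,0.6, 0,0,0.861,-112,-315,22,0.6]' 30
python3 - <<'E'
from h import *
from plant import snapshot
h=np.array([.5691,.0191,.095])
s,p,R=cur();print(s["joint_pos"].round(3))
rel(h+[0,0,.035-.0187],Rt(-91.7))
a=snapshot("scene");b=snapshot("top");np.savez("t6.npz",**b);np.savez("s6.npz",**a)
A=cv2.resize(a["img"][140:320,220:420,::-1],None,fx=2,fy=2)
B=cv2.resize(b["img"][220:320,400:520,::-1],None,fx=3.6,fy=3.6)
cv2.imwrite("pics/s6.png",np.hstack([A,B]))
W=cloud(b);m=(W[...,2]>.045)&(W[...,2]<.07);m[:235]=0;m[310:]=0;m[:,:420]=0;m[:,500:]=0
P=W[m];print(len(P),P.mean(0),P[:,2].max(),cv2.minAreaRect((P[:,:2]*1000).astype(np.float32)))
E
```

```text
t: 15.02
ee_pos: [0.5687, 0.0186, 0.1855]
eef_rot: [-0.0, -0.697, 0.717, 0.0]
wrist_force: [0.6, 0.1, -0.2]
finger_gap: 0.0518
[-0.106  0.117  1.714 -0.     1.311  1.495]
rot [ 0.0004 -0.0002  0.0002] deg 0.0 shift [-0.5 -0.4 74.2] len 74.0
482 [ 0.44189645 -0.28227809  0.05757606] 0.06587592099786371 ((446.04388427734375, -279.351318359375), (85.23483276367188, 25.729515075683594), 47.73855972290039)
```

View pics/s6.png

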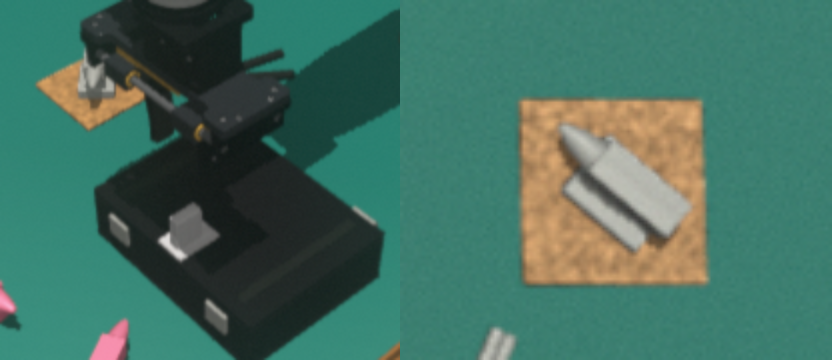

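The anvil stands upright in the middle of the cork pad; its head centre is about (0.437, -0.289), against a pad centre of (0.439, -0.288). The gripper is above the fin (190,225), with the jaws either side along y. I'll go down.

```bash
python3 -m pendant '[0,0,0,-0.3,-0.4,15,0.6, 0,0,0,-0.3,-0.4,35,0.6, 0,0,0,-0.3,-0.4,55,0.6, 0,0,0,-0.3,-0.4,70,0.6, 0,0,0,-0.3,-0.4,74,0.6, 0,0,0,-0.3,-0.4,74,0.6]' 30
python3 - <<'E'
from h import *
from plant import snapshot
h=np.array([.5691,.0191,.095])
rel(h+[0,0,-.0187],Rt(-91.7))
a=snapshot("scene");cv2.imwrite("pics/s7.png",cv2.resize(a["img"][180:310,250:410,::-1],None,fx=4,fy=4))
E
```

```text
t: 15.88
ee_pos: [0.5694, 0.0196, 0.1115]
eef_rot: [-0.0, -0.697, 0.717, 0.0]
wrist_force: [-0.8, 0.9, -0.2]
finger_gap: 0.0524
rot [0.0003 0.     0.0005] deg 0.0 shift [ 0.5  0.3 35.2] len 35.0
```

View pics/s7.png

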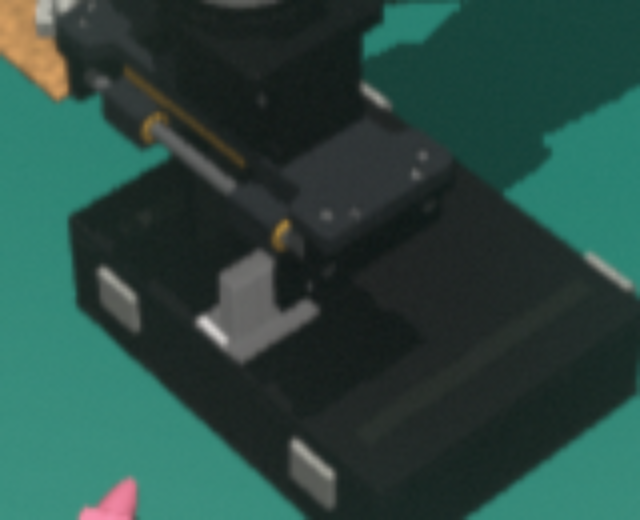

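```bash
python3 - <<'E'
from h import *
from plant import snapshot
a=snapshot("scene");b=snapshot("top")
s,p,R=cur()
pts=np.array([p,p+R[:,0]*.026,p-R[:,0]*.026,[.5691,.0191,.108]])
for i,(n,x) in enumerate((("s",a),("t",b))):
    q=proj(x,pts);im=x["img"][:,:,::-1].copy();c=q[0].astype(int)
    x0,y0=c[0]-40,c[1]-45
    im=cv2.convertScaleAbs(cv2.resize(im[y0:y0+80,x0:x0+80],None,fx=5,fy=5),alpha=2,beta=20)
    for k,(u,v) in enumerate(q): cv2.circle(im,(int((u-x0+.5)*5),int((v-y0+.5)*5)),3,[(0,0,255),(0,255,0),(255,0,0),(0,255,255)][k],-1)
    cv2.imwrite(f"pics/p_{n}.png",im) if i==0 else cv2.imwrite("pics/p.png",np.hstack([cv2.imread("pics/p_s.png"),im]))
E
```

```text
(no output)
```

View pics/p.png

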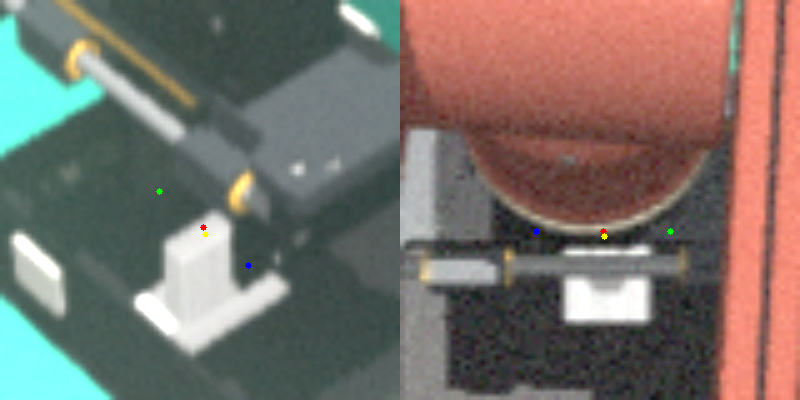

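```bash
python3 - <<'E'
from h import *
from plant import snapshot
a=snapshot("scene")
s,p,R=cur()
x0,y0=265,190
im=a["img"][y0:y0+80,x0:x0+90,::-1].astype(float)
im=(255*np.clip(im/90,0,1)**.6).astype(np.uint8)
im=cv2.resize(im,None,fx=8,fy=7.4)
q=proj(a,np.array([p,p+R[:,0]*.026,p-R[:,0]*.026]))
for u,v in q: cv2.circle(im,(int((u-x0+.5)*8),int((v-y0+.5)*7.4)),4,(0,0,255),-1)
cv2.imwrite("pics/p2.png",im)
W=cloud(a)
m=np.linalg.norm((W-p)-R[:,2]*(((W-p)@R[:,2])[...,None]),axis=-1)<.06
m&=(W[...,2]>.112)&(W[...,2]<.16)
L=(W[m]-p)@R*1000
print(len(L));
for lo in range(-60,60,6):
    k=(L[:,0]>=lo)&(L[:,0]<lo+6)
    if k.sum(): print(lo,k.sum(),L[k].min(0).round(),L[k].max(0).round())
E
```

```text
276
-42 56 [-42. -13. -43.] [-36.   3.  -1.]
-36 40 [-36. -13. -39.] [-31.   4.  -1.]
-30 12 [-29. -10. -32.] [-28.  -9.  -2.]
18 17 [ 22. -12. -44.] [24.  4. -3.]
24 109 [ 24. -13. -47.] [30.  8.  0.]
30 39 [ 30. -13. -47.] [36.  5. -1.]
36 3 [ 36. -12. -45.] [ 39. -11. -34.]
```

View pics/p2.png

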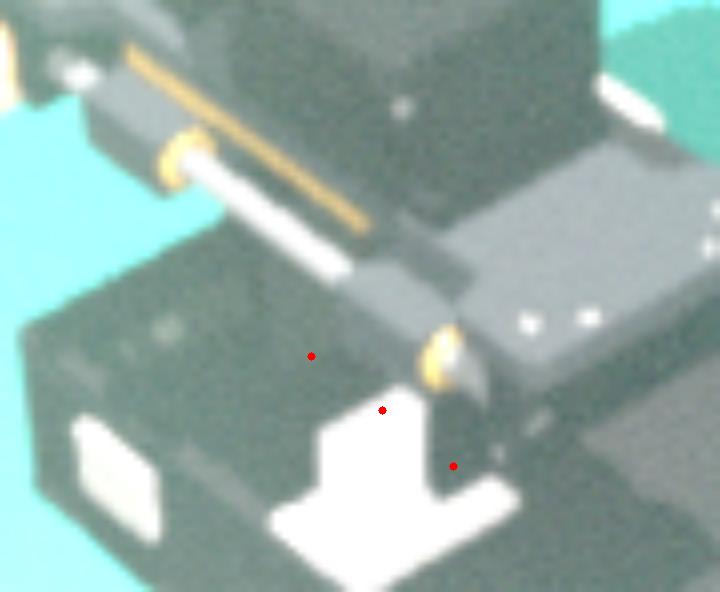

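The depth data puts the fingers either side of the fin, within a few mm of where I expected. I'll check the fin centre with the same camera.

```bash
python3 - <<'E'
from h import *
s,p,R=cur();a=load("scene0.npz")
W=cloud(a);L=(W-p)@R*1000
m=(abs(L[...,0])<25)&(abs(L[...,1])<30)&(W[...,2]>.082)&(W[...,2]<.116)
Q=L[m];print(len(Q))
print(np.percentile(Q,[1,50,99],axis=0).round(1))
t=Q[(Q[:,2]<6)];print(len(t),cv2.minAreaRect(t[:,:2].astype(np.float32)))
E
```

```text
223
[[ -8.6 -16.3   2.1]
 [ -4.6  -2.8  11.1]
 [  7.1  15.1  29.9]]
56 ((-0.6229510307312012, 0.1285858154296875), (31.310754776000977, 13.096090316772461), 87.51515197753906)
```

```bash
python3 -m pendant '[0,0,0,0,0,8,0.6, 0,0,0,0,0,20,0.6, 0,0,0,0,0,30,0.6, 0,0,0,0,0,35,0.6, 0,0,0,0,0,35,0.6]' 12
python3 -m pendant '[0,0,0,0,0,0,0.4, 0,0,0,0,0,0,0.3, 0,0,0,0,0,0,0.2, 0,0,0,0,0,0,0.1, 0,0,0,0,0,0,0.1, 0,0,0,0,0,0,0.1, 0,0,0,0,0,0,0.1, 0,0,0,0,0,0,0.1]' 12
```

```text
t: 16.7
ee_pos: [0.5689, 0.0196, 0.076]
eef_rot: [-0.0, -0.697, 0.717, 0.001]
wrist_force: [-0.1, 0.8, -0.4]
finger_gap: 0.0523
t: 17.7
ee_pos: [0.5694, 0.0174, 0.0769]
eef_rot: [-0.001, -0.697, 0.717, -0.001]
wrist_force: [-1.8, -9.0, 0.2]
finger_gap: 0.0137
```

```bash
python3 -m pendant '[0,0,0,1,0,0,0.1, 0,0,0,2,0,0,0.1, 0,0,0,2,0,0,0.1]' 12
python3 -m pendant '[0,0,0,0,0,0,0.1, 0,0,0,0,0,0,0.1, 0,0,0,0,0,0,0.1]' 35
python3 - <<'E'
import numpy as np
for a in np.r_[np.arange(0,.3,.03),np.arange(.3,.79,.04),.7854]:
    c,s=np.cos(a),np.sin(a);print(round(a,3),round(155-155*c+16.3*s,1),round(16.3-155*s-16.3*c,1))
E
```

```text
t: 18.08
ee_pos: [0.5694, 0.0174, 0.0769]
eef_rot: [-0.0, -0.697, 0.717, -0.0]
wrist_force: [-0.4, -3.1, 0.8]
finger_gap: 0.0138
t: 18.45
ee_pos: [0.5694, 0.0174, 0.0769]
eef_rot: [-0.0, -0.697, 0.717, -0.0]
wrist_force: [-0.8, -4.4, 1.3]
finger_gap: 0.0136
0.0 0.0 0.0
0.03 0.6 -4.6
0.06 1.3 -9.3
0.09 2.1 -13.9
0.12 3.1 -18.4
0.15 4.2 -23.0
0.18 5.4 -27.5
0.21 6.8 -32.0
0.24 8.3 -36.4
0.27 10.0 -40.8
0.3 11.7 -45.1
0.34 14.3 -50.8
0.38 17.1 -56.3
0.42 20.1 -61.8
0.46 23.3 -67.1
0.5 26.8 -72.3
0.54 30.4 -77.4
0.58 34.3 -82.3
0.62 38.3 -87.0
0.66 42.5 -91.6
0.7 47.0 -96.0
0.74 51.5 -100.3
0.78 56.3 -104.3
0.785 56.9 -104.8
```

Forces are small and the fin is held (gap 13.6 mm). First part of the lift, turning the tool with the lid.

```bash
python3 -m pendant '[0.01,0,0,0,0.2,-1.5,0.1, 0.03,0,0,0,0.6,-4.6,0.1, 0.06,0,0,0,1.3,-9.3,0.1, 0.06,0,0,0,1.3,-9.3,0.1]' 35
python3 - <<'E'
from h import *
s,p,R=cur();print(s["joint_pos"].round(3),s["ft_torque"].round(2),R[:,2].round(3))
E
```

```text
t: 18.95
ee_pos: [0.568, 0.0175, 0.0867]
eef_rot: [0.022, -0.696, 0.717, -0.023]
wrist_force: [1.6, -4.0, -2.0]
finger_gap: 0.0139
[-0.111  0.176  1.849  0.006  1.054  1.487] [-0.9  -0.34 -0.27] [ 0.062 -0.002 -0.998]
```

```bash
python3 -m pendant '[0.01,0,0,0,0.2,-1.5,0.1, 0.03,0,0,0,0.6,-4.6,0.1, 0.06,0,0,0,1.3,-9.3,0.1, 0.09,0,0,0,2.1,-13.9,0.1, 0.12,0,0,0,3.1,-18.4,0.1, 0.15,0,0,0,4.2,-23,0.1, 0.18,0,0,0,5.4,-27.5,0.1, 0.21,0,0,0,6.8,-32,0.1, 0.24,0,0,0,8.3,-36.4,0.1, 0.24,0,0,0,8.3,-36.4,0.1]' 35
python3 - <<'E'
from h import *
s,p,R=cur();print(s["joint_pos"].round(3),s["ft_torque"].round(2),R[:,2].round(3))
E
```

```text
t: 20.2
ee_pos: [0.5573, 0.0179, 0.1225]
eef_rot: [0.105, -0.689, 0.709, -0.108]
wrist_force: [1.6, -5.4, -1.7]
finger_gap: 0.0138
[-0.127 -0.071  2.064  0.039  0.848  1.452] [-0.89 -0.05 -0.48] [ 0.298 -0.009 -0.955]
```

```bash
python3 -m pendant '[0.01,0,0,0,0.2,-1.5,0.1, 0.03,0,0,0,0.6,-4.6,0.1, 0.06,0,0,0,1.3,-9.3,0.1, 0.09,0,0,0,2.1,-13.9,0.1, 0.12,0,0,0,3.1,-18.4,0.1, 0.15,0,0,0,4.2,-23,0.1, 0.18,0,0,0,5.4,-27.5,0.1, 0.21,0,0,0,6.8,-32,0.1, 0.24,0,0,0,8.3,-36.4,0.1, 0.24,0,0,0,8.3,-36.4,0.1]' 35
python3 - <<'E'
from h import *
from plant import snapshot
s,p,R=cur();print(s["joint_pos"].round(3),s["ft_torque"].round(2),R[:,2].round(3))
a=snapshot("scene");cv2.imwrite("pics/s8.png",cv2.resize(a["img"][80:340,220:480,::-1],None,fx=2.2,fy=2.2))
E
```

```text
t: 21.45
ee_pos: [0.5386, 0.0186, 0.1545]
eef_rot: [0.186, -0.671, 0.691, -0.192]
wrist_force: [1.5, -2.8, -1.8]
finger_gap: 0.0136
[-0.153 -0.334  2.285  0.105  0.655  1.382] [-0.77  0.29 -0.6 ] [ 0.515 -0.015 -0.857]
```

View pics/s8.png

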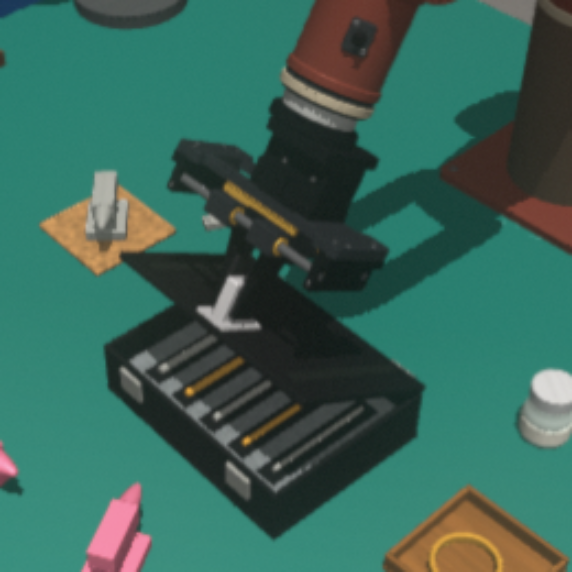

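The lid is at about 31° with the fin in the fingers (230,300), and the anvil still stands on the pad (108,205). Joints are in range, so I'll do the rest.

```bash
python3 -m pendant '[0.01,0,0,0,0.2,-1.5,0.1, 0.03,0,0,0,0.6,-4.6,0.1, 0.06,0,0,0,1.3,-9.3,0.1, 0.09,0,0,0,2.1,-13.9,0.1, 0.12,0,0,0,3.1,-18.4,0.1, 0.15,0,0,0,4.2,-23,0.1, 0.18,0,0,0,5.4,-27.5,0.1, 0.18,0,0,0,5.4,-27.5,0.1]' 35
python3 - <<'E'
from h import *
from plant import snapshot
s,p,R=cur();print(s["joint_pos"].round(3),s["ft_torque"].round(2),R[:,2].round(3),"tilt",np.degrees(np.arctan2(R[0,2],-R[2,2])))
g=p-R[:,2]*.0187
H=np.array([.4142,.0237,.060])
a=np.radians(-1.7);cx=np.array([np.cos(a),np.sin(a),0])
d=g-H;print("theta from handle",np.degrees(np.arctan2(d[2],d@cx)-np.arctan2(35,155)),np.hypot(d[2],d@cx),np.hypot(155,35))
for n in("top","scene"):
    b=snapshot(n);W=cloud(b);np.savez(n+"9.npz",**b)
    L=W-H;x=L@cx;y=L@np.array([-cx[1],cx[0],0]);z=L[...,2]
    m=(z>.02)&(x>0)&(x<.17)&((abs(y)<.115)&(abs(y)>.05))&(z<.3*0+x*1.1+.03)&(b["img"].max(-1)<70)
    X=np.c_[x[m],y[m],z[m]];best=None
    rng=np.random.default_rng(0)
    for _ in range(500):
        k=X[rng.choice(len(X),3)];nn=np.cross(k[1]-k[0],k[2]-k[0]);l=np.linalg.norm(nn)
        if l<1e-6: continue
        nn/=l;c=abs((X-k[0])@nn)<.003
        if best is None or c.sum()>best.sum(): best=c
    Y=X[best];c0=Y.mean(0);nn=np.linalg.svd(Y-c0)[2][2];nn*=np.sign(nn[2])
    print(n,len(X),len(Y),nn.round(3),"lid deg",np.degrees(np.arctan2(-nn[0],nn[2])),"offset of plane from hinge mm",-1000*nn@(-c0)*-1)
E
```

```text
t: 22.5
ee_pos: [0.5197, 0.0193, 0.1752]
eef_rot: [0.246, -0.652, 0.671, -0.253]
wrist_force: [0.5, -0.5, -0.7]
finger_gap: 0.0134
[-0.182 -0.554  2.458  0.201  0.531  1.282] [-0.26  0.37 -0.44] [ 0.66  -0.019 -0.751] tilt 41.32241151539144
theta from handle 41.4690480359013 0.15939824451463028 158.90248582070703
top 2463 2321 [-0.658  0.004  0.753] lid deg 41.113218832483625 offset of plane from hinge mm -9.67617404973325
scene 1112 1047 [-0.648  0.005  0.761] lid deg 40.415968310521514 offset of plane from hinge mm -9.267434663352649
```

Tool tilt, grip position and both cameras agree on about 41°. I'll add 0.065 rad.

```bash
python3 -m pendant '[0.01,0,0,0,0.2,-1.5,0.1, 0.03,0,0,0,0.6,-4.6,0.1, 0.05,0,0,0,1,-7.7,0.1, 0.065,0,0,0,1.4,-10,0.1, 0.065,0,0,0,1.4,-10,0.1, 0.065,0,0,0,1.4,-10,0.1]' 35
cat > lid.py <<'E'
from h import *
from plant import snapshot
s,p,R=cur();print(s["t"],s["joint_pos"].round(3),s["wrist_force"].round(1),s["finger_gap"].round(4),"tilt",np.degrees(np.arctan2(R[0,2],-R[2,2])))
g=p-R[:,2]*.0187
H=np.array([.4142,.0237,.060])
a=np.radians(-1.7);cx=np.array([np.cos(a),np.sin(a),0])
d=g-H;print("theta from handle",np.degrees(np.arctan2(d[2],d@cx)-np.arctan2(35,155)))
for n in("top","scene"):
    b=snapshot(n);W=cloud(b);np.savez(n+"10.npz",**b);cv2.imwrite(f"pics/{n}10.png",b["img"][:,:,::-1])
    L=W-H;x=L@cx;y=L@np.array([-cx[1],cx[0],0]);z=L[...,2]
    m=(z>.02)&(x>0)&(x<.17)&((abs(y)<.115)&(abs(y)>.05))&(z<x*1.1+.03)&(b["img"].max(-1)<70)
    X=np.c_[x[m],y[m],z[m]];best=None
    rng=np.random.default_rng(0)
    for _ in range(500):
        k=X[rng.choice(len(X),3)];nn=np.cross(k[1]-k[0],k[2]-k[0]);l=np.linalg.norm(nn)
        if l<1e-6: continue
        nn/=l;c=abs((X-k[0])@nn)<.003
        if best is None or c.sum()>best.sum(): best=c
    Y=X[best];c0=Y.mean(0);nn=np.linalg.svd(Y-c0)[2][2];nn*=np.sign(nn[2])
    print(n,len(Y),"lid deg",np.degrees(np.arctan2(-nn[0],nn[2])))
E
python3 lid.py
```

```text
t: 23.35
ee_pos: [0.5124, 0.0195, 0.1816]
eef_rot: [0.267, -0.644, 0.663, -0.274]
wrist_force: [0.7, 3.4, -0.7]
finger_gap: 0.014Traceback (most recent call last):
  File "lid.py", line 3, in <module>
    s,p,R=cur();print(s["t"],s["joint_pos"].round(3),s["wrist_force"].round(1),s["finger_gap"].round(4),"tilt",np.degrees(np.arctan2(R[0,2],-R[2,2])))
                                                                               ^^^^^^^^^^^^^^^^^^^^^
AttributeError: 'float' object has no attribute 'round'
```

```bash
sed -i 's/s\["finger_gap"\].round(4)/s["finger_gap"]/' lid.py; python3 lid.py
```

```text
23.35 [-0.196 -0.639  2.521  0.251  0.495  1.231] [ 0.7  3.4 -0.7] 0.014017588136972995 tilt 44.95522882704044
theta from handle 45.03340107613432
top 2398 lid deg 44.72932624774168
scene 788 lid deg 44.010976568961304
```

View pics/scene10.png

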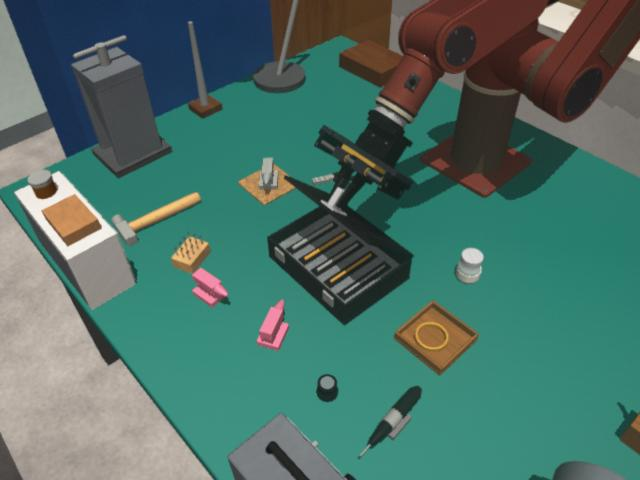

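View pics/top10.png

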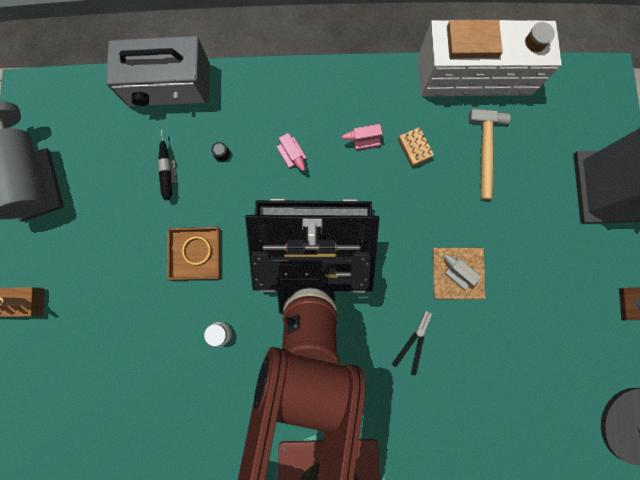

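The lid is held open (scene 335,210). The anvil is upright on the cork pad (top 462,272), and the bystanders are where they were. I'll settle briefly, recheck and hand in.

```bash
python3 -m pendant '[0,0,0,0,0,0,0.1, 0,0,0,0,0,0,0.1, 0,0,0,0,0,0,0.1, 0,0,0,0,0,0,0.1]' 35; python3 lid.py; python3 -c "
from plant import sign_off;print(sign_off())"
```

```text
t: 23.95
ee_pos: [0.5124, 0.0195, 0.1815]
eef_rot: [0.267, -0.644, 0.663, -0.274]
wrist_force: [1.2, 5.8, 0.2]
finger_gap: 0.0138
23.95 [-0.196 -0.638  2.52   0.251  0.495  1.231] [1.2 5.8 0.2] 0.013805734282581203 tilt 44.94525826504713
theta from handle 44.99988350595487
top 2408 lid deg 44.64352765343373
scene 787 lid deg 43.88427067336798
the job is handed in; nothing more can be done
None
```

I lifted the steel anvil off the lid and set it upright on the cork pad, about 2 mm from the middle. Then I gripped the lid's fin and raised the lid, turning the tool with it. I handed in at about 24 s, still holding the lid at 45°.

- **Lid angle:** the tool tilt reads 44.9° and the grip position 45.0°. The lid plane fitted from the top camera gives 44.6°. The scene camera gives 43.9°, about 1° lower than the others.
- **Holding:** the finger gap is 13.8 mm on the 14 mm fin, and the joints are still. There is a small sideways wrist force, 5.8 N at the last reading.
- **Rest of the bench:** by eye in the last pictures, nothing else on the bench has moved.

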